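# Turn the block heater down and hold up the tube carrier

### The arm

A 6-joint arm with a two-finger parallel gripper is mounted at the origin on the work surface. World frame = base frame: x ahead of the robot, y to its left, z up, the work surface at z = 0. Lengths are in m, angles in rad, forces in N, time in s.
With the tool pointing down it reaches from about 0.35 to 0.975 m from the base axis. Payload 4.9 kg.
Tool frame: the origin (TCP) lies between the finger pads; the fingertips stand r.tip_reach ahead of it and the grasp point (between the pads) lies 6 mm ahead of it (r.tip_reach is the distance from the TCP to the fingertips, in m); z points along the fingers, y is the direction in which the jaws open and shut (so a half turn about z gives the same grasp; the last joint's range is limited). The gripper opens to 85 mm and grips with 20 to 120 N. Pads are 22 mm wide; open, the fingers measure 114 mm over their backs; the gripper's body (76 mm by 85 mm) begins 54 mm behind the grasp point. The pads swing forward as they close: fully open they stand 13 mm farther back than shut.
Start: joints at [-1.325, 0.053, 1.613, -0, 1.476, -0.119], TCP at [0.223, -0.584, 0.256] pointing down, gripper open.
Joint ranges: [-3.01, 3.01], [-1.01, 2.22], [0.06, 2.58], [-1.02, 4.17], [0.09, 2.62], [-3.14, 3.14]. Speed limits (rad/s): [2.57, 2.57, 3.14, 3.14, 3.14, 3.14].

### API

Orientations are given as [roll, pitch, yaw] about the fixed x, y, z axes, in that order (R = Rz(yaw) Ry(pitch) Rx(roll)).
In Python, from cell import r gives the robot as it stands. Calls block until the motion is done:
- r.move_ptp(position, orientation): joint-space move of the TCP to a pose.
- r.move_linear(position, rot=None, velocity=0.15, until_force=None): straight line of the TCP; rot=None keeps the orientation; velocity is the mean speed in m/s. With until_force (N) it stops when the force on the tool has changed by that much, and returns True; else False.
- r.movej(angles): joint-space move.
- r.move_gripper(opening, effort=None): finger opening in m; effort is the grip in N (None keeps the last); returns when the fingers have stopped.
- r.dwell(seconds).
- r.inverse_kinematics(position, orientation): joint angles nearest the present ones, or None.
- r.camera(name): name is "scene" or "side" or "wrist"; returns the picture (480x640x3 uint8, red, green, blue); there is no depth.
- r.camera_params(name): a dict with "mtx" (3x3 intrinsics, pixels), "T" (4x4, takes a point from camera to world coordinates); the wrist camera has in their place "tool_from_camera" (4x4, takes a point from camera to tool coordinates, whose origin is the TCP and whose axes are the flange's). Camera axes: x right, y down, z forward; pixel columns grow to the right and rows downward; lengths in m; the calibration is good to about 2 mm. A picture is of the moment at which its call begins: read the wrist's pose just before it. camera_params takes no time and is no camera call.
A pose or a line that the arm cannot do raises r.PlanningError and nothing moves.
- r.sign_off(): hands the job in, once; it reports no verdict.
Readings, each from a call of its own:
- r.read_time(): time.
- r.read_qpos(): joint angles.
- r.read_joint_vel(): joint speeds.
- r.read_effort(): joint torques, N m.
- r.read_ee_pos(): TCP position.
- r.read_tool_rot(): TCP orientation.
- r.read_ft_force(): force on the tool from outside, world axes, zero at the start.
- r.read_ft_torque(): the same for the moment, N m.
- r.read_width(): finger opening in m.
Only numpy, scipy, OpenCV 4.12 (cv2) and the standard library are available. Lean on these libraries where they do the work, as an engineer would, in place of code of your own. Each camera call takes 0.05 s, during which the arm holds its last target. There are 200 camera calls.

### The job

The warming of the samples is over: turn the heater's dial down until its white pointer line stands at the long thick standby mark, and only then grasp the carrier with the six tall tubes by its handle and lift it up out of its well, leaving the carrier with the short vials seated. Hold it level and still above the heater, its underside about 8 cm above the heater's top, for at least two seconds, and finish the program while still holding it there: do not put it down or let go.

Things in the scene. Friction and masses are not known exactly. Their poses are not given: they have to be found in the camera images.
- heater: White block heater fixed to the bench, 280 (x) x 250 (y) x 85 mm high; origin at the centre of its underside, z up, -x side (dial) towards the robot; place and yaw vary. In its top at x = +55, y = +58 and -58 mm: two wells 86 x 76 mm, floor 40 mm above the bench. Dial axis at x = -75, y = 0. A loose timer (18 mm high) and pot (30 mm) lie about 100 mm to the dial's -y and +y sides.
- wells (a point): Point on the heater's top face (85 mm above the bench), midway between the two wells (heater x = +55 mm, y = 0).
- dial (a joint): Angle of the black dial, rad, 0 to 2.8, growing clockwise seen from above. Its white pointer line points to the heater's -x at 0, to its +y at 1.57. The long thick standby mark is at 0.80; thin marks every 0.40 from 0 to 2.80. Starts between 1.5 and 2.25: turning it down is anticlockwise. Light friction (0.04 N m); it stays where it is left.
- dial_grip (a point): Point on the dial's axis inside its upright grip bar, at the height to grip (114 mm above the bench); turns with the dial: its own -x is the pointer direction. The bar is 50 mm long (own x), 14 mm thick (own y), from 95 to 125 mm above the bench; below it is a disc 54 mm across. Grip the bar across its thickness and turn about the vertical.
- dial_mark (a point): Middle of the long thick standby mark (23 x 4.5 mm, black) on the grey scale plate around the dial, 45.5 mm from the dial's axis.
- tall_carrier: The carrier to lift: loose aluminium block 80 (x) x 70 (y) x 50 mm with six tall capped tubes fixed in it (two rows of three at x = +24 and -24 mm, tops 90 mm above its underside) and a steel bail handle over its middle. Origin at the centre of its underside, z up, axes as the heater's. It sits in either well with 3 mm play on every side. 0.3 to 0.55 kg, centre of mass under the handle's middle.
- tall_handle (a point): Middle of the tall carrier's handle bar, 130 mm above its underside. The bar runs along the carrier's y, 68 mm long, 10 mm thick (x), 14 mm high, on two posts at its ends (y = +30 and -30 mm), with free space 33 mm high between the tube caps and the bar.
- short_carrier: The other carrier, to be left alone in the other well: the same block and handle, but with sixteen short vials (caps 10 mm across that stand only 10 mm above the block). Origin at the centre of its underside.
Mind the look-alikes: they are no part of the job. What is shaped like the tall_carrier but orange is not meant.

How it is judged:
On the way, in this order (a step that is already met when the one before it is completed fails the run):
1. the dial's pointer stands at the standby mark while the tall carrier is still seated (value of joint dial between 0.66 and 0.94 rad and height (world z) of tall_carrier below 0.05 m), for 0.3 s.
2. the tall carrier hangs level and still in the fingers above the heater for two seconds (height (world z) of tall_carrier between 0.125 and 0.235 m and angle between tall_carrier's own z axis and vertical below 0.12 rad and linear speed of tall_carrier below 0.03 m/s and angular speed of tall_carrier below 0.2 rad/s and horizontal distance between tall_carrier and wells below 0.13 m and contact force between tall_carrier and the fingers above 1 N and distance between the grasp point and tall_handle below 0.06 m and contact force between tall_carrier and heater below 0.1 N and contact force between tall_carrier and short_carrier below 0.1 N), for 2 s.
At the end, for the whole second after the job is handed in: Dial within 0.14 rad of the mark; fingers alone hold the tall carrier at its handle, underside 40 to 150 mm above the heater's top, within 130 mm horizontally of the wells' midpoint, tilt under 0.12 rad, slower than 0.03 m/s and 0.2 rad/s; short carrier still seated (all of step 2 and value of joint dial between 0.66 and 0.94 rad and height (world z) of short_carrier below 0.05 m and angle between short_carrier's own z axis and vertical below 0.12 rad); the arm keeps its last pose, push and grip.
It fails at once if the tall carrier is taken out before the dial is at the standby mark, or the dial is moved away while it is out (height (world z) of tall_carrier above 0.07 m and not (value of joint dial between 0.66 and 0.94 rad)).
It fails at once if the tall carrier is tipped (angle between tall_carrier's own z axis and vertical above 0.4 rad).
It fails at once if the short carrier is lifted or tipped (height (world z) of short_carrier above 0.06 m or angle between short_carrier's own z axis and vertical above 0.3 rad).
It also fails if it takes over 53 s, if anything falls off the work surface, if the arm or the gripper's body presses on something with over 40 N, if the wrist force passes 120 N, or if a joint passes its speed limit or range.

## Working session

There is one attempt and no reset: what is moved stays moved. The work goes in short steps, each a Python script; the robot and the scene stay as the last script left them, time stands still between calls to the robot, and variables do not carry over. Pictures are saved under pics/ and viewed, about 8 in all and at most 12, crops included, and the job is handed in when it is done.

```bash
mkdir -p pics; ls
python3 - <<'E'
from cell import r
import cv2,numpy as np
for n in ("scene","side"):
    im=r.camera(n); cv2.imwrite(f"pics/{n}0.png",im[:,:,::-1])
    p=r.camera_params(n); print(n,p["mtx"].tolist(),np.round(p["T"],4).tolist())
print(np.round(r.camera_params("wrist")["tool_from_camera"],4).tolist(), r.camera_params("wrist")["mtx"].tolist(), r.tip_reach, r.read_tool_rot(), r.read_time())
E
```

```text
pics
scene [[488.090537122675, 0.0, 313.52302435912094], [0.0, 488.090537122675, 234.04585413784497], [0.0, 0.0, 1.0]] [[-0.4486, 0.7064, -0.5474, 0.9886], [0.8937, 0.3528, -0.2771, 0.1957], [-0.0026, -0.6136, -0.7896, 0.7624], [0.0, 0.0, 0.0, 1.0]]
side [[591.0670088820324, 0.0, 320.0367661295994], [0.0, 591.0670088820324, 234.07646571259286], [0.0, 0.0, 1.0]] [[-0.9328, -0.1898, 0.3063, 0.2428], [-0.3597, 0.5393, -0.7614, 0.6749], [-0.0207, -0.8204, -0.5714, 0.6522], [0.0, 0.0, 0.0, 1.0]]
[[-0.0006, -0.9543, -0.2989, 0.0759], [1.0, -0.0003, -0.001, 0.0004], [0.0009, -0.2989, 0.9543, -0.1188], [0.0, 0.0, 0.0, 1.0]] [[383.00541818371903, 0.0, 319.5897534206546], [0.0, 383.00541818371903, 239.99440944483015], [0.0, 0.0, 1.0]] 0.025 [-3.13976879e+00 -2.10667632e-04  3.64790568e-01] 0.1
```

View pics/scene0.png

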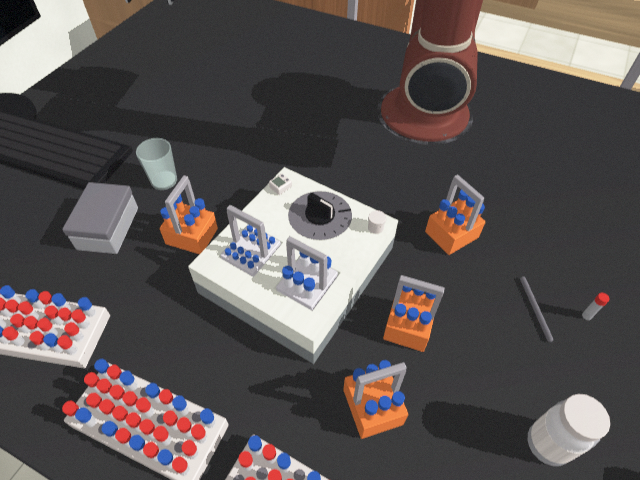

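View pics/side0.png

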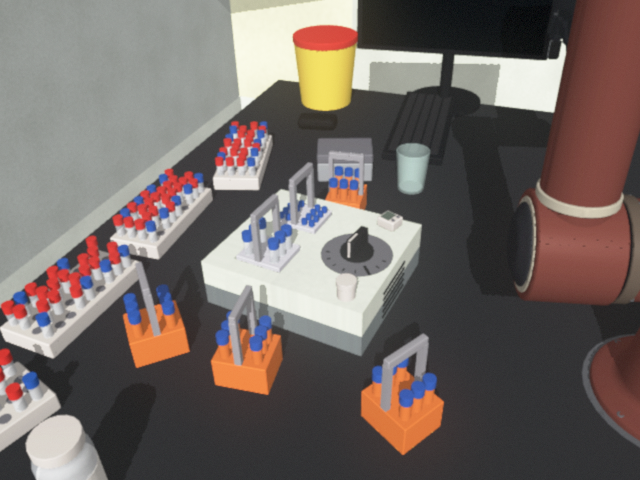

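The scene shows the heater's top corners at about (287,168), (397,222), (313,348) and (190,267), with the dial at (320,213). Two grey carriers sit in the heater. The one at (307,270) has tall tubes and the one at (250,243) has short vials. The orange carriers at (188,225), (456,222), (413,315) and (377,400) are look-alikes. Next I'll get a rough pose from these corners and then look from above with the wrist camera.

```bash
cat > h.py <<'E'
from cell import r
import cv2,numpy as np
from scipy.spatial.transform import Rotation as R
def camT(n):
    p=r.camera_params(n)
    if n!="wrist": return p["mtx"],p["T"]
    T=np.eye(4);T[:3,:3]=R.from_euler("xyz",r.read_tool_rot()).as_matrix();T[:3,3]=r.read_ee_pos()
    return p["mtx"],T@p["tool_from_camera"]
def ray(uv,M,T,z):
    d=T[:3,:3]@np.linalg.inv(M)@np.array([*uv,1.]); o=T[:3,3]
    return o+d*(z-o[2])/d[2]
def proj(P,M,T):
    q=M@(T[:3,:3].T@(np.asarray(P)-T[:3,3])); return q[:2]/q[2]
E
python3 - <<'E'
from h import *
M,T=camT("scene")
c=[ray(p,M,T,.085) for p in [(287,168),(397,222),(313,348),(190,267)]]
for i in range(4): print(c[i].round(3), np.linalg.norm(c[i]-c[(i+1)%4]).round(3))
print("dial",ray((320,213),M,T,.09).round(3)); cen=np.mean(c,0); print(cen)
x=(c[2]+c[3]-c[0]-c[1])/2; yaw=np.arctan2(x[1],x[0]); print("yaw",yaw)
M,T=camT("side")
c2=[ray(p,M,T,.085) for p in [(421,226),(362,329),(205,262),(283,191)]]
for i in range(4): print(c2[i].round(3), np.linalg.norm(c2[i]-c2[(i+1)%4]).round(3))
x=cen+0
for y in (0,np.pi/2,-np.pi/2,np.pi,yaw):
    q=r.inverse_kinematics([cen[0],cen[1],.40],[np.pi,0,y]); print(y,None if q is None else np.round(q,2))
E
```

```text
[ 0.395 -0.162  0.085] 0.244
[0.428 0.079 0.085] 0.285
[0.711 0.054 0.085] 0.252
[ 0.674 -0.195  0.085] 0.28
dial [ 0.474 -0.051  0.09 ]
[ 0.55199957 -0.05617081  0.085     ]
yaw -0.10454644762942128
[ 0.393 -0.16   0.085] 0.272
[0.412 0.111 0.085] 0.286
[0.691 0.052 0.085] 0.243
[ 0.664 -0.19   0.085] 0.272
0 [-0.24 -0.16  1.58 -0.    1.72  1.34]
1.5707963267948966 [-0.24 -0.16  1.58  0.    1.72 -0.24]
-1.5707963267948966 [-0.24 -0.16  1.58 -0.    1.72  2.91]
3.141592653589793 [-0.24 -0.16  1.58  0.    1.72 -1.81]
-0.10454644762942128 [-0.24 -0.16  1.58 -0.    1.72  1.44]
```

Run:
```python
from h import *
r.move_ptp([.575,-.058,.33],[np.pi,0,-.12])
M,T=camT("wrist"); np.savez("w1.npz",M=M,T=T)
im=r.camera("wrist"); cv2.imwrite("pics/w1.png",im[:,:,::-1]); print(r.read_time(),r.read_qpos())
```

```text
2.425 [-2.30482653e-01 -9.19689619e-02  1.63426697e+00 -1.56697629e-04
  1.59956890e+00  1.46140734e+00]
```

View pics/w1.png

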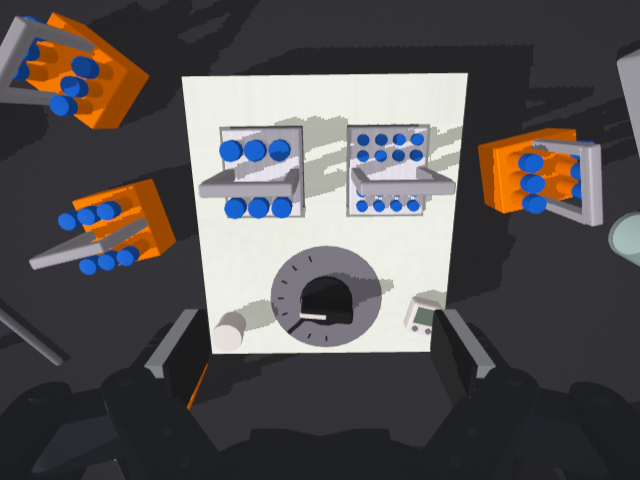

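The wrist view shows the heater's top at (182,76), (467,73), (430,351) and (212,353). The tall carrier, with six big caps, is on the left in the +y well, with its handle around (250,187). The short carrier, with sixteen small caps, is on the right around (403,185). The dial plate is at (326,297), the white pointer around (313,316) and the thick mark at (297,325). I'll check this with an enlarged crop and fit the geometry.

Run:
```python
from h import *
d=np.load("w1.npz");M,T=d["M"],d["T"]
im=cv2.imread("pics/w1.png")
c1=cv2.resize(im[240:355,200:440],None,fx=3.3,fy=3.3,interpolation=cv2.INTER_CUBIC)[:300]
c2=cv2.resize(im[115:225,190:470],(792,290),interpolation=cv2.INTER_CUBIC)
cv2.imwrite("pics/c1.png",np.vstack([c1,cv2.copyMakeBorder(c2,0,0,0,0,0)]) if c1.shape[1]==792 else c1)
c=[ray(p,M,T,.085) for p in [(182,76),(467,73),(430.5,351.5),(212,353)]]
for i in range(4): print(c[i].round(4), np.linalg.norm(c[i]-c[(i+1)%4]).round(4))
cen=np.mean(c,0); x=(c[0]+c[1]-c[2]-c[3])/2;y=(c[0]+c[3]-c[1]-c[2])/2
yx=np.arctan2(x[1],x[0]);yy=np.arctan2(-y[0],y[1]);print("cen",cen,"yaw",yx,yy)
# plate by mask: mid grey
hsv=cv2.cvtColor(im,cv2.COLOR_BGR2HSV)
m=cv2.inRange(hsv,(0,0,80),(180,60,165)); print(hsv[280,290],hsv[300,370])
m[:235]=0;m[350:]=0;m[:,:260]=0;m[:,395:]=0
k=max(cv2.findContours(m,cv2.RETR_EXTERNAL,cv2.CHAIN_APPROX_NONE)[0],key=cv2.contourArea)
P=np.array([ray(q[0],M,T,.087)[:2] for q in cv2.convexHull(k)],np.float32); print("plate",cv2.minEnclosingCircle(P),cv2.fitEllipse(P))
yaw=(yx+yy)/2;Rz=R.from_euler("z",yaw).as_matrix()
ax=cen+Rz@[-.075,0,0];print("dial from heater",ax, "px z.125",proj([ax[0],ax[1],.125],M,T),"z.087",proj([ax[0],ax[1],.087],M,T))
for a in (.8,1.2,1.6,2.):
    print(a,proj([*(ax+Rz@[-.0455*np.cos(a),.0455*np.sin(a),0])[:2],.087],M,T))
print("carrier handle px",[proj([*(cen+Rz@[.055,s,0])[:2],.17],M,T) for s in (.058,.088,.028)])
```

```text
[0.7015 0.0473 0.085 ] 0.2497
[ 0.6736 -0.2008  0.085 ] 0.2812
[ 0.3955 -0.1593  0.085 ] 0.2395
[0.4224 0.0786 0.085 ] 0.2808
cen [ 0.54823052 -0.0585622   0.085     ] yaw -0.13015500567682076 -0.11234176380887471
[135  20 130] [135  19 131]
plate ((0.4734407663345337, -0.05304171144962311), 0.05835574120283127) ((0.47407636046409607, -0.05290232598781586), (0.11467676609754562, 0.11569180339574814), 3.87103009223938)
dial from heater [ 0.47378114 -0.04949084  0.085     ] px z.125 [322.6274684  316.77857228] z.087 [322.3970956  298.83250896]
0.8 [291.68057964 325.85931679]
1.2 [282.08295004 313.04020909]
1.6 [278.61704831 297.65765412]
2.0 [282.06829149 282.04715837]
carrier handle px [array([244.08678932, 188.06969058]), array([203.08531802, 188.07224762]), array([285.09958346, 188.06713283])]
```

View pics/c1.png

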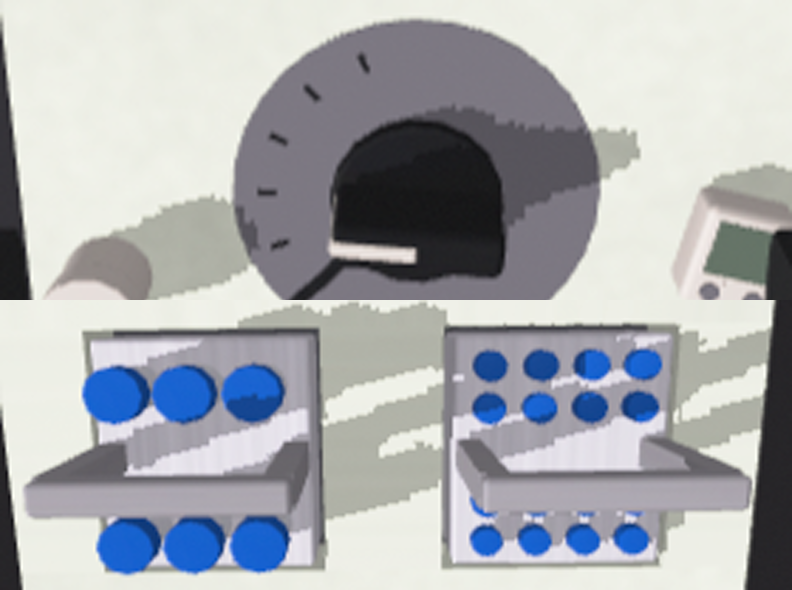

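```bash
cat >> h.py <<'E'
YAW=-.112; C=np.array([.5485,-.0613,0]); RZ=R.from_euler("z",YAW).as_matrix()
def W(x,y,z): return C+RZ@[x,y,z]
E
python3 - <<'E'
from h import *
d=np.load("w1.npz");M,T=d["M"],d["T"]
a,b=ray((300,314.8),M,T,.125),ray((325.8,317.6),M,T,.125)
v=RZ.T@(a-b); th=np.arctan2(v[1],-v[0]); print("theta",th,"len",np.linalg.norm(v),"inner end",b,"axis",W(-.075,0,.125))
D=W(-.075,0,.122); y0=YAW-th+np.pi
r.move_gripper(.06,30)
r.move_ptp([D[0],D[1],.20],[np.pi,0,y0])
r.move_linear(D,velocity=.08,until_force=15)
print("pos",r.read_ee_pos()-D,r.read_ft_force())
r.move_gripper(0,30); print("w",r.read_width(),r.read_ft_force(),r.read_time(),r.read_tool_rot())
q=np.array(r.read_qpos()); dy=(YAW-.8+np.pi)-r.read_tool_rot()[2]; print("turn",dy,q)
for f in (.25,.5,.75,1):
    t=q.copy(); t[5]-=f*dy; r.movej(t)
print(r.read_tool_rot(),r.read_ee_pos()-D,r.read_ft_force(),r.read_ft_torque(),r.read_time())
r.dwell(.2)
E
```

```text
theta 1.7004682725093954 len 0.0245322506164677 inner end [ 0.47255666 -0.05236589  0.125     ] axis [ 0.47396991 -0.05291755  0.125     ]
pos [ 0.00052033 -0.00013595  0.00069453] [-0.30446988 -0.12823215 -0.27621298]
w 0.013133675587198728 [-1.55739171  0.12641448  1.61460218] 5.7333 [3.14133927e+00 4.55577110e-05 1.32909993e+00]
turn 0.9004927267253264 [-2.67390110e-01 -1.86316313e-01  2.07242110e+00 -4.10606366e-05
  1.25523340e+00 -2.56809778e-02]
[3.14137428e+00 2.75024288e-04 2.22368648e+00] [ 1.53847922e-04 -3.31770334e-05  4.43457619e-04] [-1.00135315  0.68191954  0.88453702] [ 0.01978271 -0.00049554 -0.02888995] 7.0333
```

The grip width was 13 mm, which matches the bar, and the turn was clean. Now I'll release, back off, and check the dial and handle from above.

Run:
```python
from h import *
r.move_gripper(.05); p=r.read_ee_pos(); r.move_linear([p[0],p[1],.22],velocity=.15)
P=W(.035,.035,.30); r.move_gripper(.085); r.move_ptp(P,[np.pi,0,YAW])
M,T=camT("wrist"); np.savez("w2.npz",M=M,T=T)
im=r.camera("wrist")[:,:,::-1]; cv2.imwrite("pics/w2.png",im)
print(r.read_time())
for a in (.8,1.2): print("mark",a,proj([*W(-.075-.0455*np.cos(a),.0455*np.sin(a),0)[:2],.087],M,T))
print("axis top",proj(W(-.075,0,.125),M,T),"tip at .8",proj(W(-.075-.025*np.cos(.8),.025*np.sin(.8),.125),M,T))
for s in (.058,.024,.092): print("handle",proj(W(.055,s,.177),M,T))
u,v=proj(W(-.075,0,.1),M,T).astype(int); print(u,v)
c=im[max(v-65,0):v+65,max(u-90,0):u+90]; c1=cv2.resize(c,None,fx=4,fy=4,interpolation=cv2.INTER_CUBIC)
cv2.imwrite("pics/c2.png",c1[:600,:800]); print("crop origin",u-90,v-65)
```

```text
11.05
mark 0.8 [321.77098109 348.7768697 ]
mark 1.2 [311.87122153 335.34609357]
axis top [359.21513443 342.11311018] tip at .8 [338.47525329 359.19896261]
handle [283.40141881 210.7287508 ]
handle [336.04675532 210.72845121]
handle [230.77763194 210.72905026]
356 327
crop origin 266 262
```

View pics/w2.png

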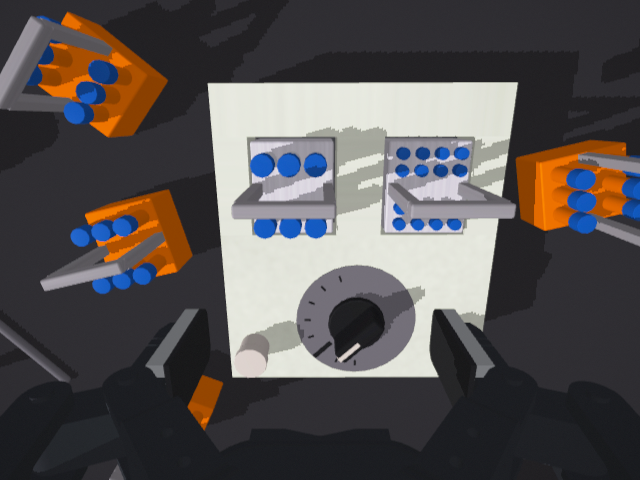

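View pics/c2.png

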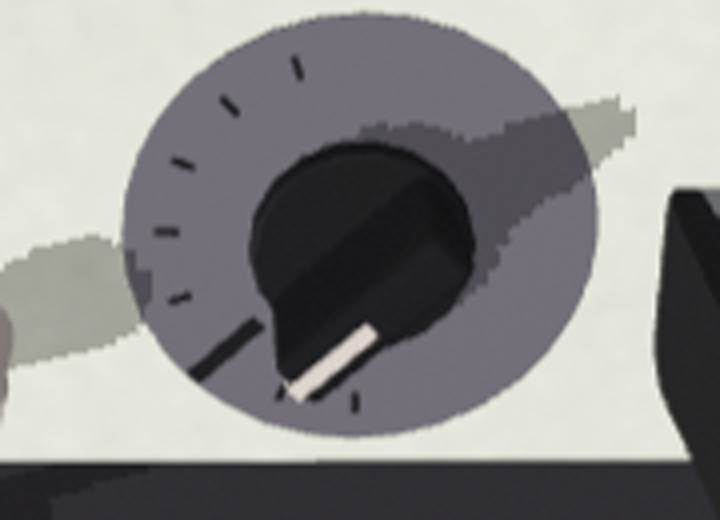

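The pointer at crop (375,330)→(293,396) is parallel to the thick mark at (195,377)→(262,321), so the dial reads about 0.8. The tall carrier's handle bar spans about (232–336, 210), within 1–2 px of its predicted position. Next is the grasp.

Run:
```python
from h import *
d=np.load("w2.npz");M,T=d["M"],d["T"]
a,b=ray((266+293/4,262+396/4),M,T,.125),ray((266+375/4,262+330/4),M,T,.125); v=RZ.T@(a-b); print("theta",np.arctan2(v[1],-v[0]))
G=W(.055,.058,.176)
r.move_gripper(.055,60)
r.move_ptp([G[0],G[1],.24],[np.pi,0,YAW+np.pi/2]); f0=r.read_ft_force()
print("touch",r.move_linear(G,velocity=.06,until_force=12), r.read_ee_pos()-G)
r.move_gripper(0,60); print("w",r.read_width(),"df",r.read_ft_force()-f0,r.read_time())
p=r.read_ee_pos()
print("jam",r.move_linear([p[0],p[1],p[2]+.02],velocity=.04,until_force=25),"df",r.read_ft_force()-f0,r.read_ft_torque(),r.read_width(),r.read_time())
```

```text
theta 0.8106484204565376
touch False [ 3.91952860e-04 -6.32064650e-05  6.89481956e-04]
w 0.00926599998021948 df [-0.32990005  0.82182802  2.45068006] 14.5167
jam False df [ 0.34834368  0.34948119 -3.88248297] [-0.00338218 -0.00435924  0.0571083 ] 0.009078994606585133 15.175
```

The grip width was 9 mm, which matches the 10 mm bar. The load is about 4 N (0.4 kg) with no jam, and the dial measures 0.81. I'll lift the rest of the way.

Run:
```python
from h import *
p=r.read_ee_pos()
print("jam",r.move_linear([p[0],p[1],.176+.125],velocity=.05,until_force=25),r.read_ee_pos(),r.read_ft_force(),r.read_width())
r.dwell(2.6)
im=r.camera("side")[:,:,::-1]; cv2.imwrite("pics/s2.png",im); print(r.read_ft_force(),r.read_ft_torque(),r.read_time())
```

```text
jam False [ 0.60957304 -0.00980547  0.30064455] [-0.09613199 -0.13419778 -4.56130391] 0.008640654459471521
[-0.27264219 -0.01286761 -4.10230951] [ 0.03049462 -0.01925478  0.04121512] 20.0667
```

View pics/s2.png

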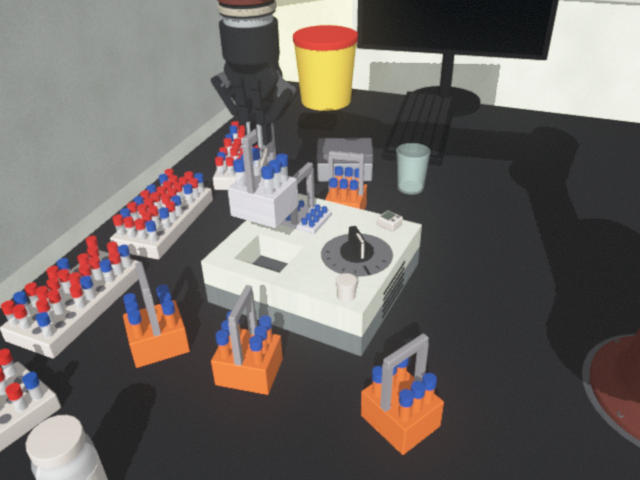

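The carrier with tall tubes, at (263,200), hangs level above its empty well at (265,252). The short carrier is still seated at (312,215). I'll do one last drift check and then hand in.

Run:
```python
from h import *
a=r.camera("side")[150:230,225:302].astype(int); w0=r.read_width(); r.dwell(1); b=r.camera("side")[150:230,225:302].astype(int)
print("drift",abs(a-b).mean(),w0,r.read_width(),r.read_ft_force(),r.read_time())
r.sign_off()
```

```text
drift 1.023051948051948 0.009090793006345337 0.009126322212239933 [ 0.25430951 -0.28587471 -3.86540769] 21.1667
the job is handed in; nothing more can be done
```

The dial is at the standby mark and the tall-tube carrier is being held still above the heater. I handed the job in at 21.2 s with the arm still gripping it; the sign-off gives no verdict.

- **Dial:** I gripped the bar and turned it from about 1.70 rad down to 0.80. A later wrist picture measured 0.81 rad, with the pointer parallel to the thick mark.
- **Lift:** I took the white-metal carrier in the +y well by its handle and raised it 125 mm without jamming. That puts its underside about 80 mm above the heater's top, judged from the arm's height rather than measured directly.
- **Last checks:**
  - The load was steady at about 4 N, roughly 0.4 kg.
  - The grip width stayed at about 9.1 mm over the final second, on a 10 mm bar. Earlier readings wandered between 8.6 and 9.3 mm, so I put this down to noise rather than slip.
  - Two side pictures a second apart hardly differed.
  - The side picture showed the carrier level and the short carrier still seated.
- **Disagreement:** My first yaw estimates for the heater differed (-0.130 and -0.112 rad) because a finger hid one corner. I used -0.112, which agreed with the plate centre and the clear edges.

No check failed.

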